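# Shut down the desk at the power console

### The job

Shut the desk down at the black power console: with the fingertips, press the raised near end of the blue rocker switch fully down, then the yellow one, and the red one last. Leave the white rocker, which keeps the lamp lit, switched on, and do not move or pick up any of the things standing around.

Things in the scene. Friction and masses are not known exactly. Their poses are not given: they have to be found in the camera images.
- power_console: black desk power console fixed to the desk, 88 mm (its x) by 262 mm (its y), flat top 36 mm above the desk; origin: centre of its underside; -x long side toward the robot, turned up to 0.3 rad. Four coloured rockers side by side in its top, middles at x = 0, y = +96, +32, -32, -96 mm, colour order differs each time. Each is 60 mm long (x), 34 mm wide, 30 mm free between neighbours
- blue_rocker (a joint): angle of the blue rocker (computer), rad: about +0.2 = on (end nearest the robot raised), -0.2 = off (that end pressed fully down), hard stops at both. Stays where it is left (friction, no spring); 3 to 5 N on the raised end tips it. Hinge axis along console y, 30 mm above the desk
- blue_near (a point): point to press on the blue rocker, moving with it: top of its near half, 22 mm from its middle toward the robot, 8 mm in from its near edge (black dot). The top is a shallow V: a half pressed fully down lies level, 40 mm above the desk, 4 mm over the console top. On: this point is 48 mm, the near edge 52 mm above the desk. Axes: x away from the robot, y along the console
- yellow_rocker (a joint): angle of the yellow rocker (monitor), rad: about +0.2 = on (end nearest the robot raised), -0.2 = off (that end pressed fully down), hard stops at both. Stays where it is left (friction, no spring); 3 to 5 N on the raised end tips it. Hinge axis along console y, 30 mm above the desk
- yellow_near (a point): point to press on the yellow rocker, moving with it: top of its near half, 22 mm from its middle toward the robot, 8 mm in from its near edge (black dot). The top is a shallow V: a half pressed fully down lies level, 40 mm above the desk, 4 mm over the console top. On: this point is 48 mm, the near edge 52 mm above the desk. Axes: x away from the robot, y along the console
- red_rocker (a joint): angle of the red rocker (mains), rad: about +0.2 = on (end nearest the robot raised), -0.2 = off (that end pressed fully down), hard stops at both. Stays where it is left (friction, no spring); 3 to 5 N on the raised end tips it. Hinge axis along console y, 30 mm above the desk
- red_near (a point): point to press on the red rocker, moving with it: top of its near half, 22 mm from its middle toward the robot, 8 mm in from its near edge (black dot). The top is a shallow V: a half pressed fully down lies level, 40 mm above the desk, 4 mm over the console top. On: this point is 48 mm, the near edge 52 mm above the desk. Axes: x away from the robot, y along the console
- white_rocker (a joint): angle of the white rocker (desk lamp; stays on), rad: about +0.2 = on (end nearest the robot raised), -0.2 = off (that end pressed fully down), hard stops at both. Stays where it is left (friction, no spring); 3 to 5 N on the raised end tips it. Hinge axis along console y, 30 mm above the desk
- white_near (a point): point to press on the white rocker, moving with it: top of its near half, 22 mm from its middle toward the robot, 8 mm in from its near edge (black dot). The top is a shallow V: a half pressed fully down lies level, 40 mm above the desk, 4 mm over the console top. On: this point is 48 mm, the near edge 52 mm above the desk. Axes: x away from the robot, y along the console
- mug: white mug, 70 mm across, 85 mm tall, handle on its +y side, beside the left end of the console; origin: centre of its underside
- remote: small black remote control, 100x36x13 mm, lying beside the right end of the console; not part of the job; origin: centre of its underside
- mouse: dark blue cordless mouse, 109x67x35 mm, at the right; origin: centre of its underside
- tape_dispenser: wooden tape dispenser, 50x94x67 mm, at the right; origin: centre of its underside
- film_can_1: small black film can with a grey lid, 34 mm across, 52 mm tall, behind the console; origin: centre of its underside
- film_can_2: small black film can with a yellow lid, 34 mm across, 52 mm tall, behind the console; origin: centre of its underside

How it is judged:
On the way, in this order (a step that is already met when the one before it is completed fails the run):
1. the blue rocker is pressed over to off (value of joint blue_rocker below -0.12 rad and not (value of joint yellow_rocker below 0 rad) and not (value of joint red_rocker below 0 rad) and not (value of joint white_rocker below 0 rad)), for 0.2 s.
2. the yellow rocker is pressed over to off (value of joint yellow_rocker below -0.12 rad and not (value of joint red_rocker below 0 rad) and not (value of joint white_rocker below 0 rad)), for 0.2 s.
3. the red rocker is pressed over to off (value of joint red_rocker below -0.12 rad and not (value of joint white_rocker below 0 rad)), for 0.2 s.
At the end, for the whole second after the job is handed in: the blue, yellow and red rockers are off (below -0.12 rad, of -0.2 at the stop), the white one is still on (above +0.05 rad), and every bystander is within 20 mm of where it stood (value of joint each of blue_rocker, yellow_rocker, red_rocker below -0.12 rad and value of joint white_rocker above 0.05 rad and distance of each of mug, remote, mouse, tape_dispenser, film_can_1, film_can_2 from where it was at the start of the episode below 0.02 m); the robot touches nothing.
It fails at once if yellow is tipped past its middle before blue is off (value of joint yellow_rocker below 0 rad and value of joint blue_rocker above -0.1 rad).
It fails at once if red is tipped past its middle before blue and yellow are off (value of joint red_rocker below 0 rad and value of joint any of blue_rocker, yellow_rocker above -0.1 rad).
It fails at once if the white rocker is tipped noticeably (its near end moves more than 3 mm) (distance of white_near from where it was at the start of the episode above 0.003 m).
It fails at once if one of the things standing around is lifted, knocked or pushed more than 20 mm (distance of any of mug, remote, mouse, tape_dispenser, film_can_1, film_can_2 from where it was at the start of the episode above 0.02 m).
It also fails if it takes over 64 s, if anything falls off the work surface, if the arm or the gripper's body presses on something with over 40 N, if the wrist force passes 120 N, or if a joint passes its speed limit or range.

### The arm

A 6-joint arm with a two-finger parallel gripper is mounted at the origin on a cart in front of the work surface, level with it; the furniture and walls round the work are solid. World frame = base frame: x ahead of the robot, y to its left, z up, the work surface at z = 0. Lengths are in m, angles in rad, forces in N, time in s.
With the tool pointing down it reaches from about 0.25 to 0.8 m from the base axis. Payload 8.5 kg.
Tool frame: the origin (TCP) lies on the centre line of the jaws, within the pads' length; the fingertips stand tips_ahead ahead of it and the grasp point (between the pads) is the TCP (tips_ahead is the distance from the TCP to the fingertips, in m); z points along the fingers, y is the line along which they close (so a half turn about z gives the same grasp; the last joint's range is limited). The gripper opens to 85 mm and grips with 20 to 120 N. Pads are 22 mm wide; open, the fingers measure 114 mm over their backs; the gripper's body (76 mm by 85 mm) begins 54 mm behind the grasp point. The pads swing forward as they close: fully open they stand 13 mm farther back than shut.
Start: joints at [0, 0.238, -0.013, 1.319, 0, 1.571], TCP at [0.525, -0, 0.224] pointing down, gripper open.
Joint ranges: [-2.66, 2.66], [-1.03, 1.9], [-1.14, 1.46], [-1.82, 2.27], [-1.45, 1.34], [-3.14, 3.14]. Speed limits (rad/s): [2.22, 2.22, 2.79, 3.14, 3.14, 3.14].

### API

Orientations are given as [roll, pitch, yaw] about the fixed x, y, z axes, in that order (R = Rz(yaw) Ry(pitch) Rx(roll)).
In Python, from station import read_state, get_image, calibration, hand_in, tips_ahead gives the robot as it stands.
- The arm moves only by the tool move_arm, never from a script. Its arguments are lists of equal length, an entry for each row: "angular": the turn, a rotation vector about the tool's x, y, z in units of 6 degrees (1.0 is 6 degrees), a list of three; "xyz": the shift along the tool's x, y, z in units of 25 mm (1.0 is 25 mm), a list of three; "jaw": the opening, from -1 (shut) to 1 (fully open). A call has 1 to 12 rows; each row shifts and turns the commanded pose from where the row before left it, along the tool's axes as they then stand; what a row does not reach is not made up. A row lasts 1/12 s, in which the tool goes at most 41.7 mm and 7.16 degrees, less where a joint would pass 70% of its speed; a pose out of reach is approached as far as the arm can. A call is refused whole if a number of a shift passes 1 or a number of a turn 1, either way. A call with a gripper value outside its range is refused whole. The fingers move at their own pace and stop on an object; "squeeze" is the grip in N (left out, the last holds). Time passes only in rows, so rows that do not move let the fingers close. It gives the time, the measured TCP pose, the force, the opening and the grip force at its end, in the units of the state.
- read_state(): the state, without advancing time (a new reading comes with each control period).
- get_image(name): name is "scene" or "side" or "wrist"; returns (picture, depth): 420x560x3 uint8, red, green, blue; 420x560 float32, m along the optical axis (not along the pixel's ray), 0 where there is no reading.
- calibration(name): a dict with "mtx" (3x3 intrinsics, pixels), "R" (3x3) and "t" (3): a world point X has camera coordinates R X + t; the wrist camera has in their place "tool_from_camera" (4x4, takes a point from camera to tool coordinates, whose origin is the TCP and whose axes are the flange's). Camera axes: x right, y down, z forward; pixel columns grow to the right and rows downward; lengths in m; the calibration is good to about 2 mm. A picture is of the moment at which its call begins: read the wrist's pose just before it. calibration takes no time and is no camera call.
- hand_in(): hands the job in; it is judged then, once.
The state is a dict: "time": time; "q": joint angles; "dq": joint speeds; "tau": joint torques, N m; "ee_pos": TCP position; "ee_rot": TCP orientation; "ft_force": force on the tool from outside, world axes, zero at the start; "wrist_torque": the same for the moment, N m; "finger_gap": finger opening in m; "grasp_force": force on a finger pad.
Only numpy, scipy, OpenCV 4.12 (cv2) and the standard library are available. Lean on these libraries where they do the work, as an engineer would, in place of code of your own. Each camera call takes 0.05 s, during which the arm holds its last target. There are 200 camera calls.

## Working session

There is one attempt and no reset: what is moved stays moved. The work goes in short steps, Python scripts to look and compute and a tool call to move; the robot and the scene stay as the last step left them, time stands still between calls to the robot, and variables do not carry over. Pictures are saved under pics/ and viewed, at most 10 in all, crops included, and the job is handed in when it is done.

Besides the shell and the picture viewer there is one more tool, called after "Emit:" by a JSON object that holds its "name" and its "arguments", one argument or row to a line. move_arm: Moves the arm, as the interface text tells. Its arguments: {"type":"object","properties":{"angular":{"type":"array","items":{"type":"array","items":{"type":"number"}}},"xyz":{"type":"array","items":{"type":"array","items":{"type":"number"}}},"jaw":{"type":"array","items":{"type":"number"}},"squeeze":{"type":"number"}},"required":["angular","xyz","jaw"]}

```bash
ls; mkdir -p pics
python3 - <<'E'
from station import *
import cv2,numpy as np
s=read_state();print(s['time'],s['ee_pos'],s['ee_rot'],s['finger_gap'],tips_ahead if not callable(tips_ahead) else tips_ahead())
for n in ['scene','wrist']:
    p,d=get_image(n);cv2.imwrite(f'pics/{n}0.png',p[:,:,::-1]);np.savez(f'{n}0.npz',p=p,d=d)
    print(n,calibration(n))
E
```

```text
pics
0.0 [ 5.24597002e-01 -6.47367182e-06  2.23785566e-01] [-3.14020946e+00 -3.98913287e-06  1.57079555e+00] 0.08527658215398866 0.019
scene {'mtx': array([[446.1513409 ,   0.        , 273.89096038],
       [  0.        , 446.1513409 , 205.31282618],
       [  0.        ,   0.        ,   1.        ]]), 'R': array([[ 0.7220913 , -0.69147237,  0.021216  ],
       [-0.35077456, -0.39239584, -0.8502839 ],
       [ 0.5962729 ,  0.60654057, -0.52589653]]), 't': array([-0.47251635,  0.17707899,  1.00856377])}
wrist {'mtx': array([[358.9328581 ,   0.        , 288.26441845],
       [  0.        , 358.9328581 , 205.54592324],
       [  0.        ,   0.        ,   1.        ]]), 'tool_from_camera': array([[-2.72968886e-04, -9.46443112e-01, -3.22870503e-01,
         8.38119984e-02],
       [ 9.99999935e-01, -1.82382063e-04, -3.10820034e-04,
        -6.91629959e-04],
       [ 2.35287692e-04, -3.22870567e-01,  9.46443100e-01,
        -1.49084714e-01],
       [ 0.00000000e+00,  0.00000000e+00,  0.00000000e+00,
         1.00000000e+00]])}
```

View pics/scene0.png

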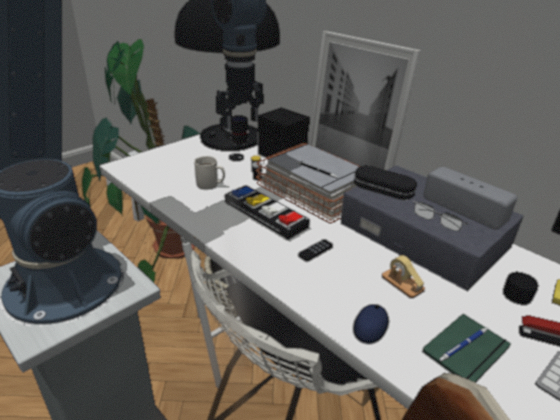

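View pics/wrist0.png

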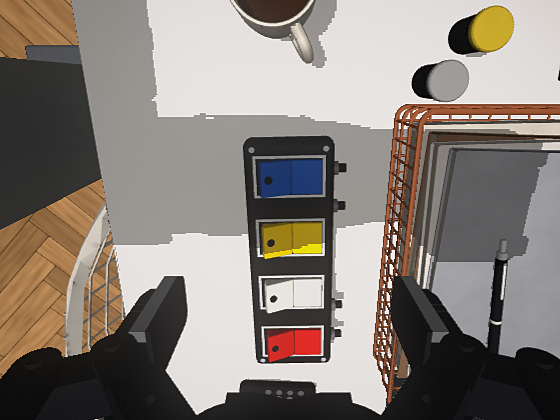

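The wrist view shows the console with blue, yellow, white and red rockers from +y to −y. Their black dots sit at about (268,181), (271,243), (273,299) and (277,349). The mug is past the blue end, the film cans and wire tray are behind, and the remote is below red.

```bash
cat > h.py <<'E'
from station import *
import numpy as np,cv2
from scipy.spatial.transform import Rotation as Ro
def cam(s):
    T=np.eye(4);T[:3,:3]=Ro.from_euler('xyz',s['ee_rot']).as_matrix();T[:3,3]=s['ee_pos']
    c=calibration('wrist');return T@c['tool_from_camera'],c['mtx']
def ray(uv,z,C,K):
    r=C[:3,:3]@np.linalg.solve(K,[uv[0],uv[1],1]);return C[:3,3]+r*(z-C[2,3])/r[2]
def dep(uv,d,C,K):
    z=d[int(round(uv[1])),int(round(uv[0]))];return C[:3,:3]@(np.linalg.solve(K,[uv[0],uv[1],1])*z)+C[:3,3]
def dot(p,uv,r=7):
    g=cv2.cvtColor(p,cv2.COLOR_RGB2HSV)[:,:,2].astype(float)
    x,y=map(int,uv);w=g[y-r:y+r+1,x-r:x+r+1];m=np.clip(np.median(w)*.6-w,0,None)
    Y,X=np.mgrid[-r:r+1,-r:r+1];return x+(m*X).sum()/m.sum(),y+(m*Y).sum()/m.sum()
E
python3 - <<'E'
from h import *
f=np.load('wrist0.npz');p,d=f['p'],f['d'];s=read_state();C,K=cam(s)
P=[]
for n,u in dict(blue=(268,181),yellow=(271,243),white=(273,299),red=(277,349)).items():
    q=dot(p,u);P.append(ray(q,.048,C,K));print(n,np.round(q,1),P[-1].round(4),dep(q,d,C,K).round(4))
P=np.array(P);print(np.diff(P,axis=0),np.linalg.norm(P[0]-P[3]));v=P[0]-P[3];print('yaw',np.arctan2(-v[0],v[1]))
for n,u in dict(tray_corner=(400,108),tray_l=(380,350),graycan=(440,78),mug=(275,10),penciltop=(505,245),handle=(305,50)).items(): print(n,dep(u,d,C,K).round(3))
print(tips_ahead)
E
```

```text
blue [267.9 180.1] [ 0.5046 -0.002   0.048 ] [ 0.5046 -0.0018  0.0485]
yellow [270.4 242.7] [ 0.5059 -0.0659  0.048 ] [ 0.5059 -0.066   0.0479]
white [273.  298.5] [ 0.5075 -0.1301  0.048 ] [ 0.5076 -0.1299  0.0484]
red [274.8 348.4] [ 0.5086 -0.1942  0.048 ] [ 0.5087 -0.1934  0.0488]
[[ 1.34354992e-03 -6.39556558e-02  0.00000000e+00]
 [ 1.60086102e-03 -6.42147405e-02  0.00000000e+00]
 [ 1.09944137e-03 -6.40070932e-02  5.55111512e-17]] 0.19222003080120903
yaw 0.021039173932353324
tray_corner [0.634 0.06  0.005]
tray_l [ 0.632 -0.215  0.026]
graycan [0.652 0.088 0.051]
mug [0.513 0.139 0.049]
penciltop [ 0.708 -0.046  0.095]
handle [0.537 0.108 0.073]
0.019
```

Emit:
{"name": "move_arm", "arguments": {
  "angular": [
    [0,0,0],
    [0,0,0],
    [0,0,0],
    [0,0,0],
    [0,0,0],
    [0,0,0],
    [0,0,0],
    [0,0,0],
    [0,0,0],
    [0,0,0]
  ],
  "xyz": [
    [0,-0.2,0.7],
    [0,-0.2,0.7],
    [0,-0.2,0.7],
    [0,-0.2,0.7],
    [-0.08,0,0.7],
    [0,0,0.7],
    [0,0,0],
    [0,0,0],
    [0,0,0],
    [0,0,0]
  ],
  "jaw": [-1,-1,-1,-1,-1,-1,-1,-1,-1,-1],
  "squeeze": 20
}}

```text
time: 0.93
ee_pos: [0.5057, -0.002, 0.1205]
ee_rot: [3.14, 0.0, 1.571]
ft_force: [0.5, 0.6, 0.1]
finger_gap: -0.0003
grasp_force: 0.0
```

Run:
```python
from h import *
s=read_state();print(s['time'],s['ee_pos'],s['ee_rot'],s['finger_gap'],s['ft_force'],tips_ahead)
p,d=get_image('wrist');cv2.imwrite('pics/w1.png',p[:,:,::-1]);np.savez('w1.npz',p=p,d=d)
```

```text
0.9333 [ 0.50572444 -0.00197818  0.12046891] [3.14005455e+00 1.21966563e-05 1.57082620e+00] -0.0002808120395728126 [0.51915724 0.59490283 0.0865483 ] 0.019
```

View pics/w1.png

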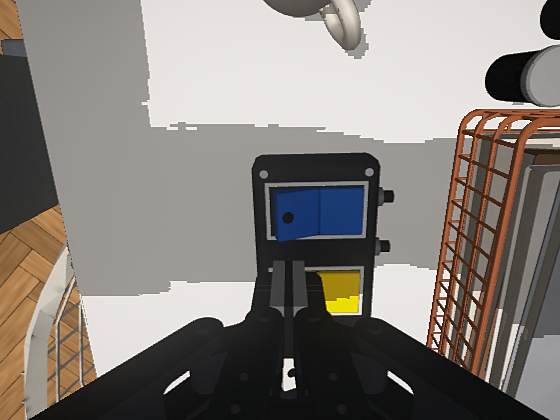

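The dot is at (288,217) and the shut fingertips at about (289,265), so their columns line up and only perspective separates them in rows. I'll check the dot and then press blue.

Run:
```python
from h import *
f=np.load('w1.npz');C,K=cam(read_state());q=dot(f['p'],(288,217));print(q,ray(q,.048,C,K).round(4),dep(q,f['d'],C,K).round(4))
T=np.linalg.inv(C)@[0.5057,-.002,.1015,1];print(K@T[:3]/T[2], [dep((u,v),f['d'],C,K).round(4) for u,v in((280,268),(297,268),(280,262),(297,262))])
```

```text
(np.float64(287.54125412541254), np.float64(217.20238475460448)) [ 0.5046 -0.0019  0.048 ] [ 0.5046 -0.0021  0.0472]
[289.67610274 253.94352424   1.        ] [array([0.5015, 0.0092, 0.1369]), array([0.5085, 0.0096, 0.1377]), array([0.5014, 0.0095, 0.1321]), array([0.5087, 0.0091, 0.1314])]
```

Emit:
{"name": "move_arm", "arguments": {
  "angular": [
    [0,0,0],
    [0,0,0],
    [0,0,0],
    [0,0,0],
    [0,0,0],
    [0,0,0],
    [0,0,0]
  ],
  "xyz": [
    [0,0,0.5],
    [0,0,0.5],
    [0,0,0.5],
    [0,0,0.3],
    [0,0,0.2],
    [0,0,0.1],
    [0,0,0]
  ],
  "jaw": [-1,-1,-1,-1,-1,-1,-1]
}}

```text
time: 1.57
ee_pos: [0.505, -0.002, 0.0669]
ee_rot: [-3.141, -0.0, 1.571]
ft_force: [0.1, 0.5, -0.5]
finger_gap: -0.0001
grasp_force: 0.0
```

Emit:
{"name": "move_arm", "arguments": {
  "angular": [
    [0,0,0],
    [0,0,0],
    [0,0,0],
    [0,0,0],
    [0,0,0],
    [0,0,0],
    [0,0,0]
  ],
  "xyz": [
    [0,0,0.1],
    [0,0,0.1],
    [0,0,0.1],
    [0,0,0.05],
    [0,0,0],
    [0,0,0],
    [0,0,0]
  ],
  "jaw": [-1,-1,-1,-1,-1,-1,-1]
}}

```text
time: 2.15
ee_pos: [0.505, -0.002, 0.0582]
ee_rot: [3.142, -0.0, 1.571]
ft_force: [-0.1, -0.4, -0.0]
finger_gap: 0.0003
grasp_force: 0.0
```

Emit:
{"name": "move_arm", "arguments": {
  "angular": [
    [0,0,0],
    [0,0,0],
    [0,0,0],
    [0,0,0]
  ],
  "xyz": [
    [0,0,0.06],
    [0,0,0.06],
    [0,0,0],
    [0,0,0]
  ],
  "jaw": [-1,-1,-1,-1]
}}

```text
time: 2.48
ee_pos: [0.5048, -0.002, 0.055]
ee_rot: [-3.141, -0.0, 1.571]
ft_force: [0.5, -0.6, -0.7]
finger_gap: -0.0001
grasp_force: 0.0
```

Run:
```python
from h import *
s=read_state();print(s['ee_pos'],s['ft_force'])
ims=[get_image(n)[0] for n in('wrist','scene','side')]
cv2.imwrite('pics/w2.png',np.vstack([ims[0][130:330,180:460],cv2.resize(ims[1][170:245,210:315],(280,200),interpolation=2)])[:,:,::-1])
cv2.imwrite('pics/s2.png',ims[2][:,:,::-1])
```

```text
[ 0.50483341 -0.00199453  0.05499558] [ 0.45100863 -0.59032292 -0.72427693]
```

View pics/w2.png

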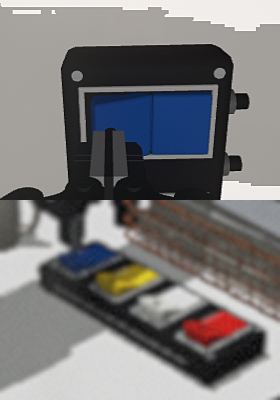

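View pics/s2.png

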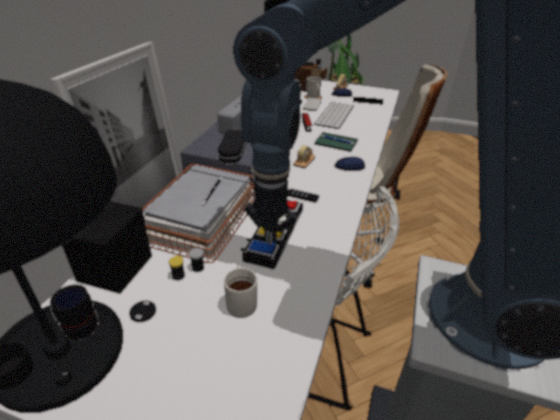

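The side view is too coarse to use, and the wrist crop still shows blue raised. I'll check the fingertip height in depth.

Run:
```python
from h import *
s=read_state();C,K=cam(s);p,d=get_image('wrist');cv2.imwrite('pics/w3.png',cv2.resize(p[190:330,220:400],None,fx=4,fy=4)[:,:,::-1])
for u in(283,290,297):
    print(u,[(v,*dep((u,v),d,C,K).round(3)) for v in range(210,300,8)])
for v in (222,228,234): print(v,[(u,dep((u,v),d,C,K)[2].round(4)) for u in (274,278,284,300,320,325,330,345,370)])
```

```text
283 [(210, np.float64(0.502), np.float64(0.022), np.float64(0.036)), (218, np.float64(0.502), np.float64(0.018), np.float64(0.038)), (226, np.float64(0.502), np.float64(0.013), np.float64(0.036)), (234, np.float64(0.502), np.float64(0.015), np.float64(0.049)), (242, np.float64(0.502), np.float64(0.011), np.float64(0.049)), (250, np.float64(0.502), np.float64(0.006), np.float64(0.049)), (258, np.float64(0.502), np.float64(0.003), np.float64(0.05)), (266, np.float64(0.502), np.float64(0.009), np.float64(0.07)), (274, np.float64(0.502), np.float64(0.009), np.float64(0.076)), (282, np.float64(0.502), np.float64(0.01), np.float64(0.083)), (290, np.float64(0.502), np.float64(0.01), np.float64(0.089)), (298, np.float64(0.502), np.float64(0.01), np.float64(0.094))]
290 [(210, np.float64(0.505), np.float64(0.022), np.float64(0.037)), (218, np.float64(0.505), np.float64(0.018), np.float64(0.036)), (226, np.float64(0.505), np.float64(0.014), np.float64(0.036)), (234, np.float64(0.505), np.float64(0.014), np.float64(0.047)), (242, np.float64(0.505), np.float64(0.01), np.float64(0.048)), (250, np
[... 1237 characters left out ...]
 np.float64(0.0351)), (284, np.float64(0.0352)), (300, np.float64(0.0347)), (320, np.float64(0.0345)), (325, np.float64(0.0344)), (330, np.float64(0.0359)), (345, np.float64(0.0358)), (370, np.float64(0.037))]
228 [(274, np.float64(0.0387)), (278, np.float64(0.0393)), (284, np.float64(0.0425)), (300, np.float64(0.0426)), (320, np.float64(0.0425)), (325, np.float64(0.0401)), (330, np.float64(0.0411)), (345, np.float64(0.0408)), (370, np.float64(0.04))]
234 [(274, np.float64(0.048)), (278, np.float64(0.0493)), (284, np.float64(0.0479)), (300, np.float64(0.045)), (320, np.float64(0.041)), (325, np.float64(0.0409)), (330, np.float64(0.0404)), (345, np.float64(0.0407)), (370, np.float64(0.0398))]
```

View pics/w3.png

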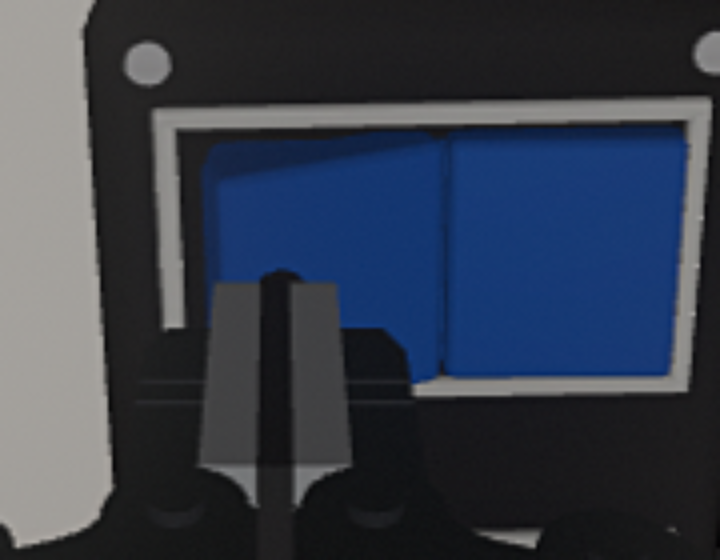

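The depth shows the fingertip's near face ending at z≈0.067, about 12 mm behind the TCP when shut, and blue is still raised. I'll keep going down in small steps and watch the force.

Emit:
{"name": "move_arm", "arguments": {
  "angular": [
    [0,0,0],
    [0,0,0],
    [0,0,0],
    [0,0,0]
  ],
  "xyz": [
    [0,0,0.1],
    [0,0,0.1],
    [0,0,0],
    [0,0,0]
  ],
  "jaw": [-1,-1,-1,-1]
}}

```text
time: 3.02
ee_pos: [0.5047, -0.002, 0.0499]
ee_rot: [-3.141, 0.0, 1.571]
ft_force: [0.2, -0.5, 0.0]
finger_gap: -0.0
grasp_force: 0.0
```

Emit:
{"name": "move_arm", "arguments": {
  "angular": [
    [0,0,0],
    [0,0,0],
    [0,0,0],
    [0,0,0]
  ],
  "xyz": [
    [0,0,0.1],
    [0,0,0.1],
    [0,0,0],
    [0,0,0]
  ],
  "jaw": [-1,-1,-1,-1]
}}

```text
time: 3.35
ee_pos: [0.5048, -0.002, 0.0449]
ee_rot: [-3.141, -0.0, 1.571]
ft_force: [-0.1, 0.2, -0.1]
finger_gap: -0.0001
grasp_force: 0.0
```

Emit:
{"name": "move_arm", "arguments": {
  "angular": [
    [0,0,0],
    [0,0,0],
    [0,0,0],
    [0,0,0]
  ],
  "xyz": [
    [0,0,0.1],
    [0,0,0.1],
    [0,0,0],
    [0,0,0]
  ],
  "jaw": [-1,-1,-1,-1]
}}

```text
time: 3.68
ee_pos: [0.5049, -0.002, 0.04]
ee_rot: [-3.141, 0.0, 1.571]
ft_force: [-0.8, 0.1, -0.2]
finger_gap: -0.0002
grasp_force: 0.0
```

Emit:
{"name": "move_arm", "arguments": {
  "angular": [
    [0,0,0],
    [0,0,0],
    [0,0,0],
    [0,0,0]
  ],
  "xyz": [
    [0,0,0.1],
    [0,0,0.1],
    [0,0,0],
    [0,0,0]
  ],
  "jaw": [-1,-1,-1,-1]
}}

```text
time: 4.02
ee_pos: [0.5049, -0.002, 0.0349]
ee_rot: [-3.141, -0.0, 1.571]
ft_force: [0.4, -0.1, -0.5]
finger_gap: -0.0001
grasp_force: 0.0
```

```bash
cat > look.py <<'E'
from h import *
import sys
s=read_state();C,K=cam(s);p,d=get_image('wrist');print(s['ee_pos'].round(4),s['ft_force'].round(1))
cv2.imwrite(f'pics/{sys.argv[1]}.png',cv2.resize(p[190:330,220:400],None,fx=4,fy=4)[:,:,::-1])
for v in range(226,270,4): print(v,[tuple(dep((u,v),d,C,K)[1:].round(3).tolist()) for u in(276,284,290,297,310,330,350)])
E
python3 look.py w4
```

```text
[ 0.5049 -0.002   0.0349] [ 0.4 -0.1 -0.5]
226 [(0.021, 0.034), (0.022, 0.037), (0.021, 0.035), (0.021, 0.035), (0.021, 0.035), (0.022, 0.036), (0.022, 0.036)]
230 [(0.02, 0.036), (0.019, 0.035), (0.02, 0.036), (0.019, 0.035), (0.019, 0.035), (0.02, 0.035), (0.02, 0.036)]
234 [(0.018, 0.037), (0.018, 0.036), (0.018, 0.036), (0.018, 0.036), (0.019, 0.038), (0.018, 0.037), (0.018, 0.037)]
238 [(0.016, 0.036), (0.017, 0.037), (0.016, 0.036), (0.016, 0.036), (0.016, 0.036), (0.016, 0.035), (0.016, 0.035)]
242 [(0.015, 0.038), (0.015, 0.038), (0.016, 0.04), (0.015, 0.039), (0.015, 0.039), (0.014, 0.035), (0.016, 0.041)]
246 [(0.014, 0.04), (0.014, 0.041), (0.014, 0.041), (0.014, 0.041), (0.014, 0.04), (0.013, 0.038), (0.015, 0.042)]
250 [(0.012, 0.04), (0.012, 0.041), (0.012, 0.041), (0.012, 0.04), (0.012, 0.04), (0.011, 0.038), (0.013, 0.043)]
254 [(0.011, 0.042), (0.011, 0.042), (0.01, 0.04), (0.01, 0.041), (0.01, 0.039), (0.008, 0.037), (0.011, 0.043)]
258 [(0.008, 0.041), (0.008, 0.04), (0.008, 0.04), (0.008, 0.04), (0.008, 0.04), (0.007, 0.037), (0.009, 0.043)]
262 [(0.009, 0.047), (0.01, 0.048), (0.01, 0.047), (0.009, 0.046), (0.006, 0.04), (0.005, 0.039), (0.007, 0.042)]
266 [(0.01, 0.051), (0.01, 0.051), (0.01, 0.05), (0.01, 0.05), (0.004, 0.04), (0.003, 0.039), (0.006, 0.043)]
```

Blue's near half now reads a level 40 mm with its far half rising, so it has tipped. I'll press a little further to seat it on the stop.

Emit:
{"name": "move_arm", "arguments": {
  "angular": [
    [0,0,0],
    [0,0,0],
    [0,0,0]
  ],
  "xyz": [
    [0,0,0.05],
    [0,0,0.05],
    [0,0,0]
  ],
  "jaw": [-1,-1,-1]
}}

```text
time: 4.32
ee_pos: [0.5046, -0.002, 0.0328]
ee_rot: [-3.141, -0.0, 1.571]
ft_force: [-3.1, -0.0, 6.1]
finger_gap: 0.0001
grasp_force: 3.1
```

```bash
python3 look.py w5 | awk 'NR==1||/^24|^25/'
```

```text
[ 0.5046 -0.002   0.0328] [-3.1 -0.   6.1]
242 [(0.014, 0.035), (0.016, 0.038), (0.015, 0.037), (0.015, 0.036), (0.015, 0.037), (0.015, 0.036), (0.016, 0.038)]
246 [(0.015, 0.04), (0.014, 0.039), (0.015, 0.04), (0.015, 0.04), (0.014, 0.039), (0.014, 0.037), (0.016, 0.042)]
250 [(0.012, 0.039), (0.013, 0.04), (0.013, 0.039), (0.013, 0.04), (0.012, 0.039), (0.012, 0.038), (0.014, 0.043)]
254 [(0.01, 0.039), (0.011, 0.04), (0.011, 0.039), (0.011, 0.041), (0.011, 0.039), (0.01, 0.037), (0.013, 0.043)]
258 [(0.009, 0.039), (0.009, 0.04), (0.009, 0.039), (0.009, 0.04), (0.008, 0.039), (0.008, 0.037), (0.011, 0.043)]
```

View pics/w5.png

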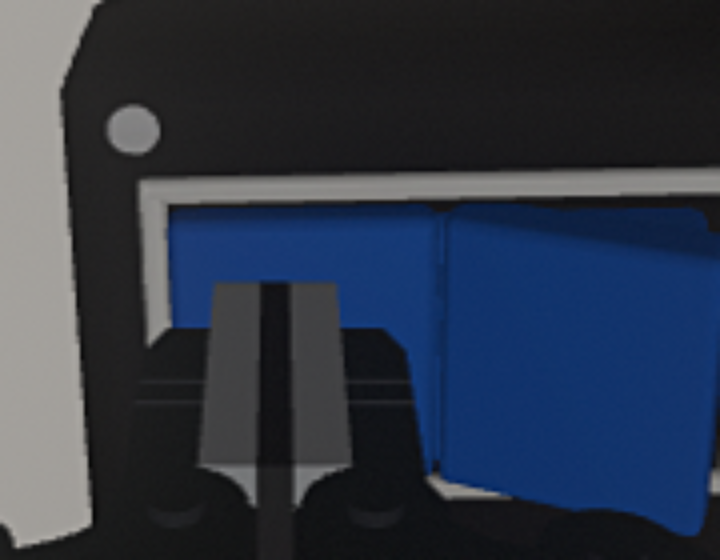

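Blue is fully off: its near half is level and its far half raised, with 6 N at the stop and TCP z≈0.033. Next I'll lift, move 64 mm to yellow and press.

Emit:
{"name": "move_arm", "arguments": {
  "angular": [
    [0,0,0],
    [0,0,0],
    [0,0,0],
    [0,0,0],
    [0,0,0],
    [0,0,0],
    [0,0,0],
    [0,0,0],
    [0,0,0],
    [0,0,0]
  ],
  "xyz": [
    [0,0,-0.4],
    [0,0,-0.6],
    [0,0,-0.6],
    [0,0,0],
    [-0.64,0.05,0],
    [-0.64,0,0],
    [-0.64,0,0],
    [-0.64,0,0],
    [0,0,0],
    [0,0,0]
  ],
  "jaw": [-1,-1,-1,-1,-1,-1,-1,-1,-1,-1]
}}

```text
time: 5.2
ee_pos: [0.5061, -0.0665, 0.0721]
ee_rot: [-3.141, -0.0, 1.569]
ft_force: [0.7, 1.1, -0.5]
finger_gap: -0.0
grasp_force: 0.0
```

```bash
cat > heights.py <<'E'
from h import *
s=read_state();C,K=cam(s);p,d=get_image('wrist');print(s['ee_pos'].round(4),s['ft_force'].round(1))
# measured tops (near edge region x-4mm side, y+9mm) for each rocker
B=np.array([.5046,-.002]);st=np.array([.00135,-.0640])
iC=np.linalg.inv(C)
for i,n in enumerate(['blue','yellow','white','red']):
    o=[]
    for dx in(-.004,.044):
        for z in(.040,.048):
            X=iC@np.array([B[0]+i*st[0]+dx,B[1]+i*st[1]+.011,z,1]);u=K@X[:3]/X[2]
            if 0<=u[0]<559 and 0<=u[1]<419 and X[2]>0:o.append(tuple(dep(u[:2],d,C,K).round(3).tolist()))
    print(n,o)
E
python3 heights.py
```

```text
[ 0.5061 -0.0665  0.0721] [ 0.7  1.1 -0.5]
blue [(0.501, 0.009, 0.039), (0.5, 0.009, 0.038), (0.547, 0.009, 0.048), (0.548, 0.009, 0.049)]
yellow [(0.502, -0.051, 0.049), (0.502, -0.054, 0.05), (0.55, -0.055, 0.04), (0.552, -0.058, 0.04)]
white [(0.504, -0.062, 0.116), (0.504, -0.065, 0.116), (0.53, -0.054, 0.126), (0.53, -0.055, 0.13)]
red [(0.505, -0.055, 0.156), (0.505, -0.055, 0.158), (0.521, -0.049, 0.161), (0.521, -0.049, 0.164)]
```

Blue reads off (39 mm near, 48 mm far) and yellow still on. The tool is over yellow, so I press 40 mm down.

Emit:
{"name": "move_arm", "arguments": {
  "angular": [
    [0,0,0],
    [0,0,0],
    [0,0,0],
    [0,0,0],
    [0,0,0],
    [0,0,0],
    [0,0,0],
    [0,0,0],
    [0,0,0],
    [0,0,0]
  ],
  "xyz": [
    [0,0,0.4],
    [0,0,0.4],
    [0,0,0.2],
    [0,0,0.15],
    [0,0,0.15],
    [0,0,0.15],
    [0,0,0.1],
    [0,0,0.03],
    [0,0,0],
    [0,0,0]
  ],
  "jaw": [-1,-1,-1,-1,-1,-1,-1,-1,-1,-1]
}}

```text
time: 6.08
ee_pos: [0.5052, -0.0657, 0.0329]
ee_rot: [-3.14, -0.0, 1.571]
ft_force: [-4.5, 0.2, 5.6]
finger_gap: 0.0
grasp_force: 2.8
```

```bash
python3 heights.py
```

```text
[ 0.5052 -0.0657  0.0329] [-4.5  0.2  5.6]
blue [(0.501, 0.009, 0.039), (0.5, 0.008, 0.039), (0.546, 0.01, 0.05), (0.548, 0.009, 0.05)]
yellow [(0.502, -0.056, 0.038), (0.505, 0.018, 0.182), (0.547, -0.05, 0.049), (0.549, -0.054, 0.05)]
white [(0.503, -0.114, 0.046), (0.503, -0.117, 0.05), (0.533, -0.065, 0.096), (0.536, -0.073, 0.093)]
red []
```

Yellow reads off (38 mm near, 49 mm far). Next I'll lift over white to red.

Emit:
{"name": "move_arm", "arguments": {
  "angular": [
    [0,0,0],
    [0,0,0],
    [0,0,0],
    [0,0,0],
    [0,0,0],
    [0,0,0],
    [0,0,0],
    [0,0,0],
    [0,0,0],
    [0,0,0],
    [0,0,0],
    [0,0,0]
  ],
  "xyz": [
    [0,0,-0.4],
    [0,0,-0.6],
    [0,0,-0.6],
    [0,0,-0.4],
    [0,0,0],
    [-0.85,0.12,0],
    [-0.85,0,0],
    [-0.86,0,0],
    [-0.86,0,0],
    [-0.85,0,0],
    [-0.85,0,0],
    [0,0,0]
  ],
  "jaw": [-1,-1,-1,-1,-1,-1,-1,-1,-1,-1,-1,-1]
}}

```text
time: 7.13
ee_pos: [0.5093, -0.1969, 0.0825]
ee_rot: [3.142, 0.001, 1.568]
ft_force: [0.6, 0.2, 0.4]
finger_gap: -0.0001
grasp_force: 0.0
```

```bash
python3 heights.py
```

```text
[ 0.5093 -0.1969  0.0825] [0.6 0.2 0.4]
blue []
yellow []
white [(0.504, -0.119, 0.051), (0.503, -0.119, 0.048), (0.551, -0.119, 0.04), (0.553, -0.119, 0.04)]
red [(0.505, -0.18, 0.049), (0.505, -0.183, 0.049), (0.553, -0.183, 0.039), (0.555, -0.186, 0.04)]
```

Emit:
{"name": "move_arm", "arguments": {
  "angular": [
    [0,0,0],
    [0,0,0],
    [0,0,0],
    [0,0,0],
    [0,0,0],
    [0,0,0],
    [0,0,0],
    [0,0,0],
    [0,0,0],
    [0,0,0],
    [0,0,0]
  ],
  "xyz": [
    [0,0,0.4],
    [0,0,0.4],
    [0,0,0.4],
    [0,0,0.2],
    [0,0,0.15],
    [0,0,0.15],
    [0,0,0.15],
    [0,0,0.1],
    [0,0,0.03],
    [0,0,0],
    [0,0,0]
  ],
  "jaw": [-1,-1,-1,-1,-1,-1,-1,-1,-1,-1,-1]
}}

```text
time: 8.1
ee_pos: [0.5094, -0.1938, 0.0336]
ee_rot: [3.141, -0.0, 1.571]
ft_force: [0.1, 1.0, 0.7]
finger_gap: 0.0001
grasp_force: 0.0
```

```bash
python3 heights.py
```

```text
[ 0.5094 -0.1938  0.0336] [0.1 1.  0.7]
blue []
yellow []
white [(0.504, -0.118, 0.049), (0.503, -0.119, 0.05), (0.551, -0.119, 0.04), (0.554, -0.12, 0.039)]
red [(0.505, -0.183, 0.039), (0.505, -0.183, 0.049), (0.55, -0.178, 0.049), (0.552, -0.182, 0.05)]
```

Red is down (39 mm near, 49 mm far). I'll seat it a touch further, then lift well clear.

Emit:
{"name": "move_arm", "arguments": {
  "angular": [
    [0,0,0],
    [0,0,0],
    [0,0,0],
    [0,0,0],
    [0,0,0],
    [0,0,0],
    [0,0,0],
    [0,0,0],
    [0,0,0],
    [0,0,0],
    [0,0,0],
    [0,0,0]
  ],
  "xyz": [
    [0,0,0.05],
    [0,0,0.04],
    [0,0,0],
    [0,0,0],
    [0,0,-0.4],
    [0,0,-0.8],
    [0,0,-0.8],
    [0,0,-0.8],
    [0.8,0,-0.8],
    [0.9,0,-0.8],
    [0.9,0,-0.6],
    [0,0,0]
  ],
  "jaw": [-1,-1,-1,-1,-1,-1,-1,-1,-1,-1,-1,-1]
}}

```text
time: 9.15
ee_pos: [0.5107, -0.1266, 0.1598]
ee_rot: [3.137, -0.0, 1.573]
ft_force: [0.0, 0.0, 0.0]
finger_gap: -0.0005
grasp_force: 0.0
```

Emit:
{"name": "move_arm", "arguments": {
  "angular": [
    [0,0,0],
    [0,0,0],
    [0,0,0],
    [0,0,0],
    [0,0,0],
    [0,0,0]
  ],
  "xyz": [
    [0.9,0,-0.4],
    [0.9,0,0],
    [0.9,0,0],
    [0.9,0,0],
    [0,0,0],
    [0,0,0]
  ],
  "jaw": [-1,-1,-1,-1,-1,-1]
}}

```text
time: 9.65
ee_pos: [0.5093, -0.0385, 0.1663]
ee_rot: [-3.141, 0.0, 1.573]
ft_force: [-1.4, 0.2, 0.1]
finger_gap: 0.0002
grasp_force: 0.0
```

```bash
python3 heights.py; python3 -c "
from h import *
cv2.imwrite('pics/end.png',get_image('wrist')[0][:,:,::-1])"
```

```text
[ 0.5093 -0.0385  0.1663] [-1.4  0.2  0.1]
blue [(0.501, 0.009, 0.039), (0.5, 0.008, 0.04), (0.547, 0.01, 0.049), (0.548, 0.009, 0.052)]
yellow [(0.502, -0.056, 0.038), (0.502, -0.058, 0.039), (0.548, -0.051, 0.05), (0.55, -0.054, 0.05)]
white [(0.506, -0.027, 0.194), (0.506, -0.026, 0.198), (0.551, -0.12, 0.039), (0.553, -0.125, 0.038)]
red [(0.507, -0.042, 0.21), (0.507, -0.044, 0.211), (0.522, -0.026, 0.229), (0.521, -0.022, 0.237)]
```

View pics/end.png

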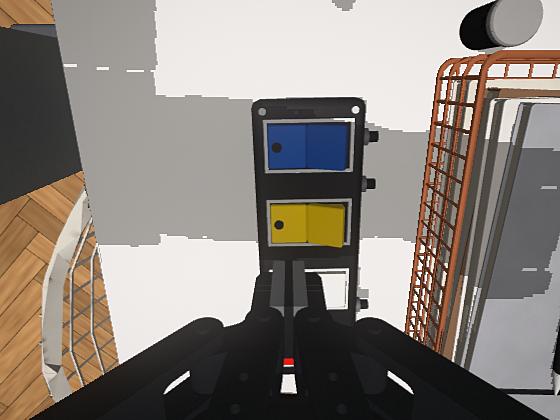

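The picture shows blue (277,147) and yellow (278,225) with their near halves flat and far halves raised. White was measured on and red off just before the lift, and nothing has been knocked, so I hand in.

```bash
python3 -c "
from station import *
print(hand_in())"
```

```text
the job is handed in; nothing more can be done
None
```

The blue, yellow and red rockers were pressed off in that order, the white one was left on, and the job was handed in; the hand-in gave no verdict, and red's last check was just before the final small press and lift.

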